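# Lock a sample rod in the cam fixture

### The arm

A 6-joint arm with a two-finger parallel gripper is mounted at the origin on the work surface. World frame = base frame: x ahead of the robot, y to its left, z up, the work surface at z = 0. Lengths are in m, angles in rad, forces in N, time in s.
With the tool pointing down it reaches from about 0.3 to 0.775 m from the base axis. Payload 14.6 kg.
Tool frame: the origin (TCP) lies at the very end of the fingers, on their centre line; the grasp point (between the pads) lies 19 mm behind it; z points along the fingers, y is the direction in which the jaws open and shut (so a half turn about z gives the same grasp; the last joint's range is limited). The gripper opens to 94 mm and grips with 3 to 60 N. Pads are 16 mm wide; open, the fingers measure 119 mm over their backs; the gripper's body (75 mm by 177 mm) begins 78 mm behind the grasp point.
Start: joints at [-1.217, 0.3, 1.521, -0, 1.321, -0.067], TCP at [0.225, -0.502, 0.184] pointing down, gripper open.
Joint ranges: [-3.03, 3.03], [-0.79, 2.21], [0.23, 2.52], [-1.04, 4.18], [0, 3.07], [-2.55, 2.55]. Speed limits (rad/s): [2.22, 2.22, 2.57, 3.14, 3.14, 3.14].

### API

Orientations are given as a unit quaternion [x, y, z, w].
In Python, from cell import robot gives the robot as it stands.
- The arm moves only by the tool move_arm, never from a script. Its argument "series" is one flat list of numbers, 5 for each row, row after row: the closure in counts, from 0 (fully open) to 255 (shut), then the shift along the tool's x, y, z in mm, then the turn about the tool's z in rad. In form: [gripper, tx, ty, tz, twist, gripper, tx, ty, tz, twist, ...]. A call has exactly 8 rows; each row shifts and turns the commanded pose from where the row before left it, along the tool's axes as they then stand; what a row does not reach is not made up. A row lasts 1/12 s, in which the tool goes at most 41.7 mm and 7.16 degrees, less where a joint would pass 70% of its speed; a pose out of reach is approached as far as the arm can. A call with a gripper value outside its range is refused whole. The fingers move at their own pace and stop on an object; the grip force is fixed at half the most. Time passes only in rows, so rows that do not move let the fingers close, or fill a call up. It gives the time, the measured TCP pose, the force and the opening at its end, in the units of the state.
- robot.sense(): the state, without advancing time (a new reading comes with each control period).
- robot.read_camera(name): name is "scene" or "side" or "wrist"; returns a dict with "frame" (480x640x3 uint8, blue, green, red), "fx", "fy", "cx", "cy" (pixels), "R" (3x3) and "t" (3): a world point X has camera coordinates R X + t; the wrist camera has in their place "hand_eye" (4x4, takes a point from camera to tool coordinates, whose origin is the TCP and whose axes are the flange's). Camera axes: x right, y down, z forward; pixel columns grow to the right and rows downward; lengths in m; the calibration is good to about 2 mm. A picture is of the moment at which its call begins: read the wrist's pose just before it. There is no depth.
- robot.sign_off(): hands the job in, once; it reports no verdict.
The state is a dict: "clock": time; "joint_positions": joint angles; "joint_velocities": joint speeds; "joint_torque": joint torques, N m; "position": TCP position; "ee_rot": TCP orientation; "wrist_force": force on the tool from outside, world axes, zero at the start; "wrist_torque": the same for the moment, N m; "grip_width": finger opening in m.
Only numpy, scipy, OpenCV 4.12 (cv2) and the standard library are available. Lean on these libraries where they do the work, as an engineer would, in place of code of your own. Each camera call takes 0.05 s, during which the arm holds its last target.

### The job

Push the loose metal rod along the V-groove of the bench fixture until its end touches the end stop, then turn the crank clockwise (seen from above) until the roller of the follower rests in the flat of the cam and its tongue has closed behind the rod, and let go. Do not crank past the flat, and leave the other things on the bench where they are.

Things in the scene. Friction and masses are not known exactly. Their poses are not given: they have to be found in the camera images.
- fixture: Fixed cam fixture: aluminium plate 12 mm thick (x -98 to 158, y -170 to 120 mm) with a steel V-block, end stop and cam with crank. Origin on the cam's vertical axis at bench height, z up; fixture coordinates below are in mm in this frame. The follower slides along x at y = 0 between two cheeks (x 56 to 78, y 9 to 22 either side, top z 52). Yaw varies by 0.45 rad.
- groove_mouth (a point): Open end of the 90-degree V-groove on the rod's axis line, fixture (115, 105, 40). The groove runs along fixture y at x = 115 from here to the end stop at y = -141; its V-block is 54 mm wide, top at z = 35 mm.
- stop_face (a point): Point of the end stop's face that the middle of the rod's end must touch: fixture (115, -141, 40). The stop is a dark steel block 56 mm wide in x, 26 mm thick, top at z = 62 mm.
- rod: Loose aluminium rod, 28 mm diameter, 130 mm long, about 0.2 kg, in the V-groove. Origin: its centre; y axis: its length (it may roll about it). Its axis lies at z = 40 mm, 5 mm above the V-block's top. It starts 45 to 85 mm short of the stop, in the tongue's way; push it to fixture -y. Home, its centre is at fixture y = -76 and its tail end at y = -11.
- crank (a joint): Crank and cam angle in rad, growing clockwise seen from above. 0: start stop; 3.0: dwell, the flat squarely faces the roller; 3.9: far stop. Starts at 0.05 to 0.75. At angle q the arm points at azimuth 1.429 - q in the fixture frame (counter-clockwise from its x): in the dwell along -y.
- crank_knob (a point): Centre of the top of the crank's upright round black knob: 22 mm diameter, z = 65 to 99 mm, free to spin on its pin, 60 mm from the cam axis. The arm below it is a flat steel bar 18 mm wide, top at z = 64 mm.
- cam_axis (a point): Point on the cam's vertical axis at z = 52 mm, the top of the cam. The crank turns freely at first; from about 1.1 rad a return spring must be overcome (up to about 5 N at the knob), which turns it back if let go.
- cam_flat (a point): Middle of the upper edge of the cam's flat. The cam is an egg-shaped steel plate (z = 36 to 52 mm), 24 mm from axis to edge on its round side; the 35 mm wide flat is 48 mm from the axis, 90 degrees counter-clockwise of the crank arm. The cam's nose passes the roller at about 2.7 rad; from 2.8 to 3.2 the spring squares the flat to the roller and holds it; past 3.35 the roller has left the flat.
- follower (a joint): Travel of the spring-loaded follower in m along fixture +x: 0 drawn back, about 0.023 with its brass roller in the cam's flat, up to 0.026 on the cam's nose.
- tongue_tip (a point): Tip of the follower's tongue, a steel bar 16 mm wide (y -8 to 8) and 14 mm high (z = 37 to 51 mm) with a rounded nose: fixture x = 97 drawn back, 120 in the dwell, where it stands 3 mm behind the tail of a rod that is home. If the rod is not home the tongue runs against its side.
- jar: Bystander: white lidded jar, 50 mm diameter, 65 mm tall, origin under its centre.
- beaker: Bystander: clear plastic beaker, 68 mm diameter, 85 mm tall, origin under its centre.
- tray: Bystander: white open tray, 130 x 100 x 25 mm, origin under its centre.
- spanner: Bystander: steel spanner, 150 mm long, lying flat along its x axis.
- wash_bottle: Bystander: white plastic bottle, 64 mm diameter, 120 mm tall, origin under its centre.
Things that resemble listed ones, but are neither listed nor needed, are in the scene too. Leave any blue look-alike of the rod alone.

How it is judged:
On the way, in this order (a step that is already met when the one before it is completed fails the run):
1. the rod lies in the groove with its end on the stop, the cam not yet in its dwell (y of rod in the frame of fixture between -0.079 and -0.0735 m and x of rod in the frame of fixture between 0.11 and 0.12 m and height (world z) of rod between 0.036 and 0.0435 m and angle between the y axis of rod and the y axis of fixture, either way round below 0.05 rad and value of joint crank below 2.5 rad), for 0.2 s.
2. the rod is home and the follower's roller is in the flat of the cam (y of rod in the frame of fixture between -0.079 and -0.0735 m and x of rod in the frame of fixture between 0.11 and 0.12 m and height (world z) of rod between 0.036 and 0.0435 m and angle between the y axis of rod and the y axis of fixture, either way round below 0.05 rad and value of joint crank between 2.8 and 3.2 rad and value of joint follower above 0.021 m), for 0.3 s.
At the end, for the whole second after the job is handed in: The rod lies in the groove with its end within 2.5 mm of the stop, the crank is within 0.2 rad of the dwell (2.8 to 3.2) and the follower is out by more than 21 mm; everything is released and at rest (all of step 2 and velocity of joint crank between -0.1 and 0.1 rad/s and linear speed of rod below 0.02 m/s); the robot touches nothing.
It fails at once if the crank is turned past the flat (beyond 3.4 rad) (value of joint crank above 3.4 rad).
It fails at once if a bystander is moved by more than 30 mm (distance of any of jar, beaker, tray, spanner, wash_bottle from where it was at the start of the episode above 0.03 m).
It also fails if it takes over 59 s, if anything falls off the work surface, if the arm or the gripper's body presses on something with over 40 N, if the wrist force passes 120 N, or if a joint passes its speed limit or range.

## Working session

There is one attempt and no reset: what is moved stays moved. The work goes in short steps, Python scripts to look and compute and a tool call to move; the robot and the scene stay as the last step left them, time stands still between calls to the robot, and variables do not carry over. Pictures are saved under pics/ and viewed, and the job is handed in when it is done.

Besides the shell and the picture viewer there is one more tool, called after "Emit:" as name(argument=value, ...) on one line, values as JSON. move_arm: Moves the arm, as the interface text tells. Its arguments: {"type":"object","properties":{"series":{"type":"array"}},"required":["series"]}

```bash
mkdir -p pics; ls; python3 - <<'E'
from cell import robot
import cv2,json
s=robot.sense();print(s)
for n in ["scene","side","wrist"]:
    c=robot.read_camera(n);cv2.imwrite(f"pics/{n}0.png",c["frame"])
    print(n,{k:(v.tolist() if hasattr(v,'tolist') else v) for k,v in c.items() if k!="frame"})
E
```

```text
pics
{'clock': 0.0, 'joint_positions': array([-1.21660134e+00,  3.00465464e-01,  1.52158079e+00,  4.21865858e-05,
        1.32069287e+00, -6.66443456e-02]), 'joint_velocities': array([ 0.00048997, -0.00014491,  0.00016965,  0.00109887, -0.00051996,
        0.00125172]), 'joint_torque': array([-6.06427311e-04, -5.31804621e+01, -3.52736878e+01,  7.07556750e-02,
        2.44296261e-02, -1.23195082e-04]), 'position': array([ 0.22457669, -0.50174914,  0.18348956]), 'ee_rot': array([ 9.77944277e-01,  2.08865179e-01, -6.19099456e-05, -5.70246375e-04]), 'wrist_force': array([0.1252728 , 1.12833618, 0.57758522]), 'wrist_torque': array([-0.02412446,  0.00731905,  0.01663534]), 'grip_width': 0.09379673475130376}
scene {'fx': 469.7371669333087, 'fy': 469.7371669333087, 'cx': 320.9891947292656, 'cy': 239.2144620274213, 'R': [[0.77710698644775, 0.6290769931288439, 0.019153807195158593], [0.35853189980791966, -0.41747650772872913, -0.834966012670425], [-0.5172616440779468, 0.6557251727748424, -0.5499680803057414]], 't': [-0.5145511146742849, -0.12635328990842004, 1.295062938876154]}
side {'fx': 474.6861913388394, 'fy': 474.6861913388394, 'cx': 314.32633454261094, 'cy': 244.33367823624548, 'R': [[-0.9430408174066852, -0.3326706928599921, -0.0020559224167149893], [-0.2188708559623541, 0.6250762534393903, -0.7492497753062604], [0.2505385501579295, -0.7061231390474525, -0.662284340284847]], 't': [0.5827562143893465, 0.16903068003819904, 0.9334029639639875]}
wrist {'fx': 403.37750957737416, 'fy': 403.37750957737416, 'cx': 323.82755558689826, 'cy': 234.26760896911114, 'hand_eye': [[0.00017278898539277503, -0.9624880876926718, -0.271323886146556, 0.0787378010679689], [0.9999999809073039, 0.00014154488245638952, 0.00013472355631734108, 6.0516948481748045e-05], [-9.126531051481699e-05, -0.27132390424499825, 0.9624880937735766, -0.2007464457184193], [0.0, 0.0, 0.0, 1.0]]}
```

View pics/scene0.png

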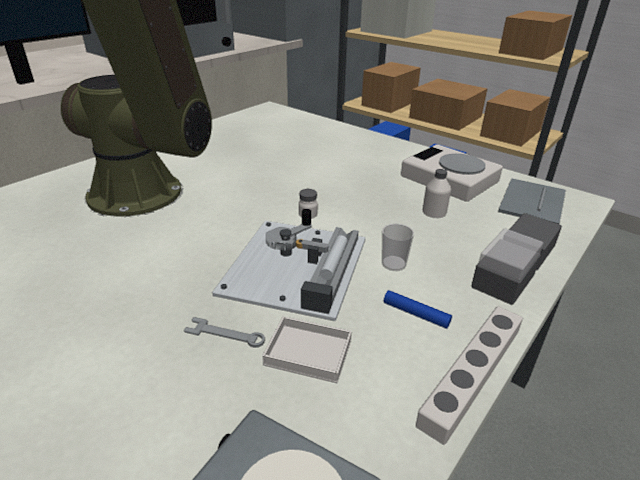

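View pics/side0.png

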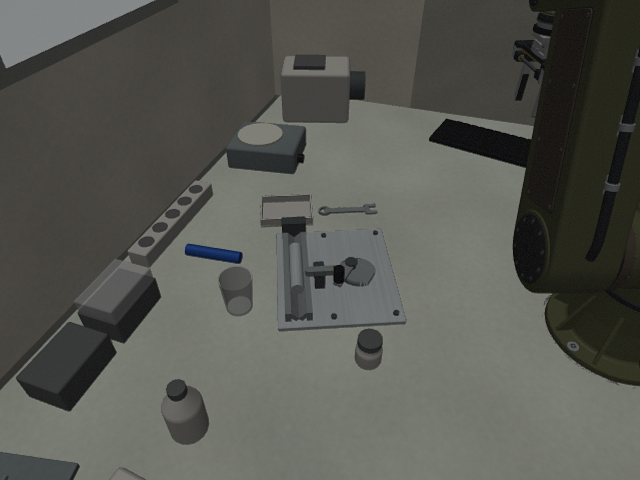

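View pics/wrist0.png

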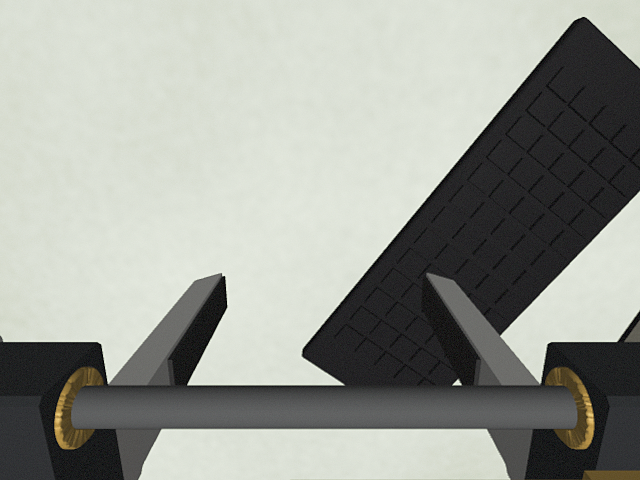

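```bash
python3 - <<'E'
import cv2
a=cv2.imread("pics/scene0.png")[200:330,195:385];cv2.imwrite("pics/sc.png",cv2.resize(a,None,fx=4,fy=4,interpolation=cv2.INTER_CUBIC))
a=cv2.imread("pics/side0.png")[210:335,255:415];cv2.imwrite("pics/sd.png",cv2.resize(a,None,fx=4.5,fy=4.5,interpolation=cv2.INTER_CUBIC))
E
```

```text
(no output)
```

View pics/sc.png

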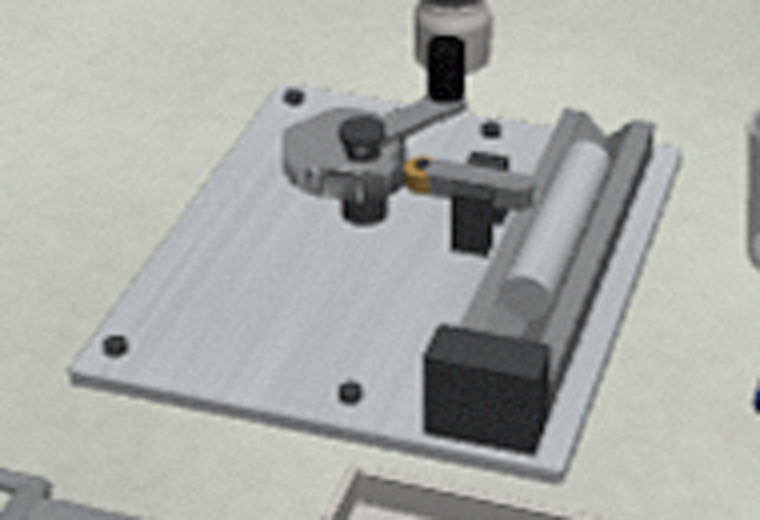

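View pics/sd.png

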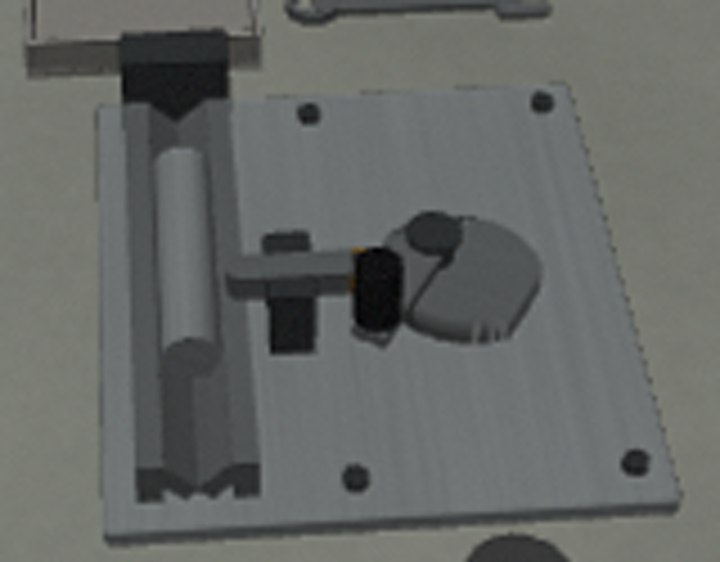

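```bash
cat > h.py <<'E'
import numpy as np,cv2
from cell import robot
def ray(c,uv):
    d=np.array([(uv[0]-c["cx"])/c["fx"],(uv[1]-c["cy"])/c["fy"],1.])
    R=np.array(c["R"]);return -R.T@np.array(c["t"]),R.T@d
def onz(c,uv,z):
    o,d=ray(c,uv);return o+d*(z-o[2])/d[2]
def wristcam(c,s):
    from scipy.spatial.transform import Rotation as Ro
    T=np.eye(4);T[:3,:3]=Ro.from_quat(s["ee_rot"]).as_matrix();T[:3,3]=s["position"]
    M=np.linalg.inv(T@np.array(c["hand_eye"]))
    c=dict(c);c["R"]=M[:3,:3];c["t"]=M[:3,3];return c
def proj(c,X):
    p=np.array(c["R"])@X+np.array(c["t"]);return np.array([c["fx"]*p[0]/p[2]+c["cx"],c["fy"]*p[1]/p[2]+c["cy"]])
def fit2(F,W):
    F=np.array(F,float);W=np.array(W);fm,wm=F.mean(0),W.mean(0);a=F-fm;b=W-wm
    th=np.arctan2((a[:,0]*b[:,1]-a[:,1]*b[:,0]).sum(),(a*b).sum())
    R=np.array([[np.cos(th),-np.sin(th)],[np.sin(th),np.cos(th)]]);t=wm-R@fm
    return th,t,(W-(F@R.T+t))*1000
E
python3 - <<'E'
from h import *
F=np.array([(-98,120),(158,120),(158,-170),(-98,-170)])/1000
S=[(273,88),(682,150),(560,470),(72,372)]
D=[(680,500),(107,535),(98,105),(572,85)]
sc=robot.read_camera("scene");sd=robot.read_camera("side")
WS=[onz(sc,((u+.5)/4-.5+195,(v+.5)/4-.5+200),.012)[:2] for u,v in S]
WD=[onz(sd,((u+.5)/4.5-.5+255,(v+.5)/4.5-.5+210),.012)[:2] for u,v in D]
for W in (WS,WD): 
    th,t,r=fit2(F,W);print(th,t,r.round(1))
th,t,r=fit2(np.vstack([F,F]),np.vstack([WS,WD]));print(th,t,r.round(1).tolist())
R=np.array([[np.cos(th),-np.sin(th)],[np.sin(th),np.cos(th)]])
def fx(p): return (R.T@(p[:2]-t)*1000).round(1)
# knob top center: scene (447,42), side (378,258)
print("knob",fx(onz(sc,((447)/4+195,42/4+200),.099)),fx(onz(sd,((378)/4.5+255,258/4.5+210),.099)))
print("rod end/stop side top edge, scene end centre",fx(onz(sc,(526/4+195,298/4+200),.040)))
print("rod tail centre side",fx(onz(sd,(192/4.5+255,356/4.5+210),.040)))
for n,p in dict(stop=(115,-141),mouth=(115,105)).items(): print(n,R@np.array(p)/1000+t)
E
```

```text
0.418154347962468 [0.52360075 0.0442201 ] [[ 2.4 -3.7]
 [ 0.7 -0.4]
 [-4.5  0.2]
 [ 1.4  3.9]]
0.4067403580457003 [0.51853775 0.04923697] [[ 3.3 -0.9]
 [-2.1 -1. ]
 [-0.8  0.2]
 [-0.4  1.7]]
0.4124286787472104 [0.52106884 0.04672941] [[4.6, -7.0], [2.2, -2.4], [-1.4, -1.1], [5.0, 1.3], [1.1, 2.4], [-3.6, 0.9], [-3.9, 1.5], [-4.0, 4.3]]
knob [34.5 51.7] [31.3 50.4]
rod end/stop side top edge, scene end centre [117.  -84.2]
rod tail centre side [113.3  46.9]
stop [ 0.68294391 -0.03635165]
mouth [0.58433836 0.18902125]
```

Emit:
move_arm(series=[255, 33, -22.5, -8, 0, 255, 33, -22.5, -8, 0, 255, 33, -22.5, -8, 0, 255, 33, -22.5, -8, 0, 255, 33, -22.5, -8, 0, 255, 33, -22.5, -8, 0, 255, 33, -22.5, -8, 0, 255, 33, -22.5, -8, 0])

```text
clock: 0.92
position: [0.3926, -0.228, 0.2486]
ee_rot: [0.978, 0.209, 0.0, 0.0]
wrist_force: [-0.2, -0.4, -0.1]
grip_width: 0.0444
```

Emit:
move_arm(series=[255, 33, -22.5, 0, 0, 255, 33, -22.5, 0, 0, 255, 33, -22.5, 0, 0, 255, 33, -22.5, 0, 0, 255, 33, -22.5, 0, 0, 255, 33, -22.5, 0, 0, 255, 33, -22.5, 0, 0, 255, 0, 0, 0, 0])

```text
clock: 1.58
position: [0.5404, 0.0132, 0.2473]
ee_rot: [0.977, 0.211, -0.0, -0.001]
wrist_force: [-1.7, 0.3, -1.2]
grip_width: 0.0004
```

```bash
python3 - <<'E'
from h import *
import pickle
robot.read_camera("wrist")
s=robot.sense();c=robot.read_camera("wrist");pickle.dump((s,c),open("w1.pkl","wb"))
cv2.imwrite("pics/w1.png",c["frame"]);print(s["clock"],s["position"],s["ee_rot"],s["wrist_force"],s["grip_width"],s["joint_positions"])
E
```

```text
1.6333 [0.53930211 0.010863   0.24724599] [ 9.77526430e-01  2.10812001e-01 -5.61905274e-04 -2.50802678e-04] [-0.63738605  0.00237478 -0.57549401] -4.7630980076676286e-05 [-4.78700020e-02  2.35973808e-01  1.45524666e+00  1.96899053e-04
  1.45158724e+00  1.09809160e+00]
```

View pics/w1.png

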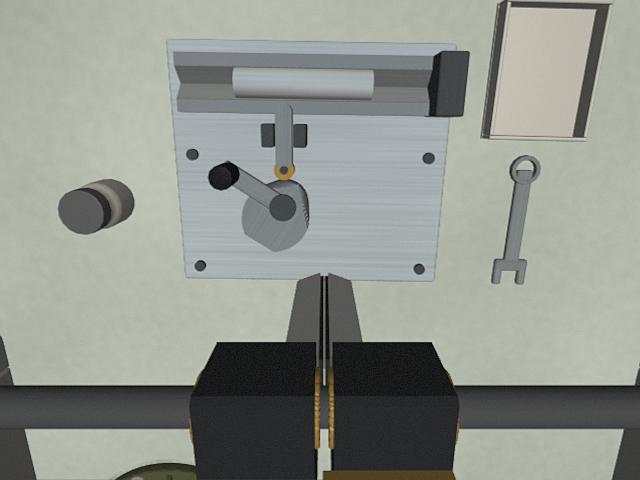

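```bash
python3 - <<'E'
from h import *
import pickle
a=cv2.imread("pics/w1.png")[25:295,155:475];cv2.imwrite("pics/w1c.png",cv2.resize(a,None,fx=2.2*1.1,fy=2.2,interpolation=cv2.INTER_CUBIC))
a=cv2.resize(cv2.imread("pics/w1.png")[25:295,155:475],None,fx=2.2,fy=2.2,interpolation=cv2.INTER_CUBIC);cv2.imwrite("pics/w1c.png",a)
s,c=pickle.load(open("w1.pkl","rb"));c=wristcam(c,s)
g=cv2.cvtColor(c["frame"],cv2.COLOR_BGR2GRAY)
F=np.array([(-98,120),(158,120),(158,-170),(-98,-170)])/1000
W=[onz(c,p,.012)[:2] for p in [(187,278),(167,40),(456,44),(434,281)]]
th,t,r=fit2(F,W);print(th,t,r.round(1).tolist())
R=np.array([[np.cos(th),-np.sin(th)],[np.sin(th),np.cos(th)]])
fx=lambda p:(R.T@(p[:2]-t)*1000).round(1)
for n,p,z in [("knob",(222,176),.099),("hub",(283,207),.07),("rodtail",(233,82),.04),("rodfront",(374,85),.04),("stop face top",(436,51),.062),("stop face top",(432,115),.062),("tcp",None,0)]:
    print(n,fx(onz(c,p,z) if p else s["position"]))
E
```

```text
0.41210616089900326 [0.52090292 0.04549336] [[2.4, -0.9], [-0.9, -2.6], [-2.5, 1.1], [1.0, 2.4]]
knob [34.3 49.3]
hub [ 1.6 -0.1]
rodtail [115.6  48.7]
rodfront [114.7 -85.4]
stop face top [ 141.8 -136.1]
stop face top [  87.7 -137.2]
tcp [  3.  -39.1]
```

View pics/w1c.png

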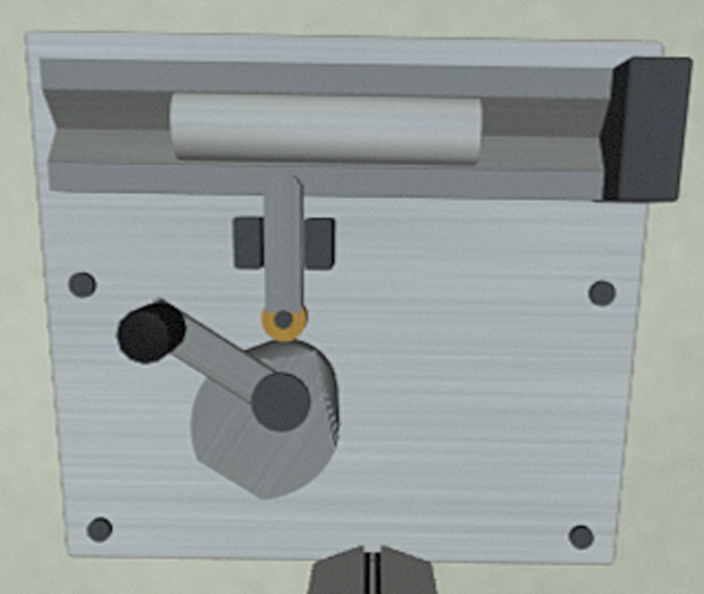

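Emit:
move_arm(series=[255, 28.4, -27.4, 0, 0, 255, 28.4, -27.4, 0, 0, 255, 28.4, -27.4, 0, 0, 255, 28.2, -27.3, 0, 0, 255, 0, 0, 38, 0, 255, 0, 0, 38, 0, 255, 0, 0, 38, 0, 255, 0, 0, 38, 0])

```text
clock: 2.35
position: [0.5971, 0.1531, 0.0947]
ee_rot: [0.978, 0.208, 0.0, 0.0]
wrist_force: [1.2, 0.5, -0.0]
grip_width: 0.0003
```

Emit:
move_arm(series=[255, 0, 0, 15, 0, 255, 0, 0, 12, 0, 255, 0, 0, 0, 0, 255, 0, 0, 0, 0, 255, 0, 0, 0, 0, 255, 0, 0, 0, 0, 255, 0, 0, 0, 0, 255, 0, 0, 0, 0])

```text
clock: 3.02
position: [0.5977, 0.1546, 0.0699]
ee_rot: [0.978, 0.209, 0.001, 0.0]
wrist_force: [0.1, 0.0, -0.8]
grip_width: 0.0007
```

```bash
cat >> h.py <<'E'
th=.412;t0=np.array([.521,.046]);Rf=np.array([[np.cos(th),-np.sin(th)],[np.sin(th),np.cos(th)]])
fx=lambda p:(Rf.T@(np.asarray(p)[:2]-t0)*1000).round(1)
def st():
    s=robot.sense();print(s["clock"],"fix",fx(s["position"]),"z",s["position"][2].round(4),"az",2*np.arctan2(s["ee_rot"][1],s["ee_rot"][0]),"F",s["wrist_force"].round(1),"w",s["grip_width"]);return s
def snap(n,crop=None,f=1):
    s=robot.sense();c=robot.read_camera(n.rstrip("0123456789"));a=c["frame"]
    if crop: a=a[crop[1]:crop[3],crop[0]:crop[2]]
    cv2.imwrite(f"pics/{n}.png",cv2.resize(a,None,fx=f,fy=f,interpolation=cv2.INTER_CUBIC));return s,c
E
python3 - <<'E'
from h import *
st();snap("wrist2");snap("side2",(255,190,415,335),4)
E
```

```text
3.0167 fix [113.8  68.8] z 0.0699 az 0.42084773994904195 F [ 0.1  0.  -0.8] w 0.0007232590471667728
```

View pics/wrist2.png

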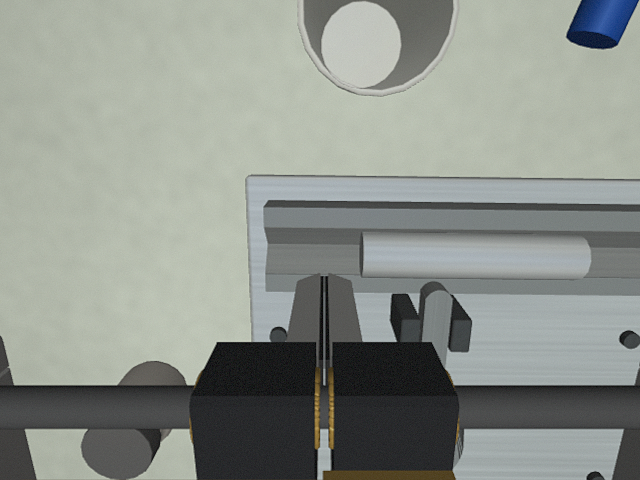

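View pics/side2.png

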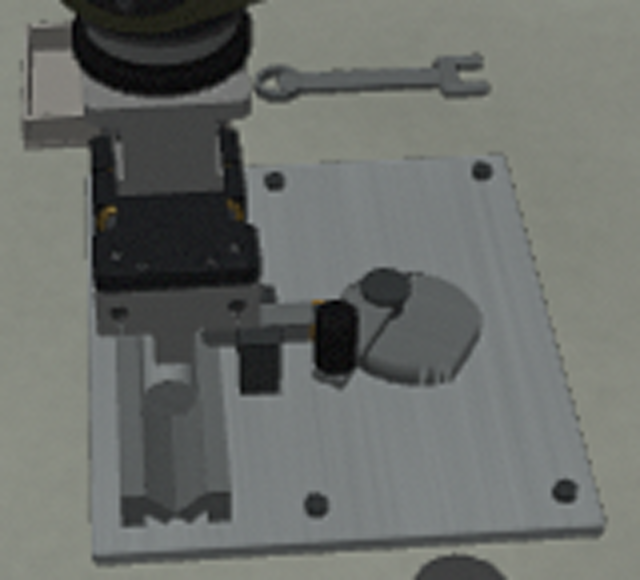

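```bash
python3 - <<'E'
from h import *
s,c=snap("wrist3");c=wristcam(c,s)
for p in [(360,254),(368,233),(368,278)]: print(p,[fx(onz(c,p,z)) for z in(.03,.04,.054)])
print(fx(s["position"]))
E
```

```text
(360, 254) [array([112. ,  46.1]), array([115.3,  47. ]), array([120. ,  48.4])]
(368, 233) [array([125.7,  41.6]), array([128.5,  42.7]), array([132.3,  44.4])]
(368, 278) [array([95.9, 40.4]), array([99.9, 41.6]), array([105.5,  43.3])]
[113.6  68.9]
```

Emit:
move_arm(series=[255, 1, 0, 16, 0, 255, 0, 0, 15, 0, 255, 0, 0, 0, 0, 255, 0, 6, 0, 0, 255, 0, 7, 0, 0, 255, 0, 7, 0, 0, 255, 0, 7, 0, 0, 255, 0, 7, 0, 0])

```text
clock: 3.83
position: [0.6128, 0.123, 0.0387]
ee_rot: [0.978, 0.209, 0.0, 0.0]
wrist_force: [0.2, 0.1, 0.6]
grip_width: 0.0005
```

```bash
python3 - <<'E'
from h import *
st();s,c=snap("wrist4")
E
```

```text
3.8333 fix [115.   33.7] z 0.0387 az 0.42034530700907946 F [0.2 0.1 0.6] w 0.0004519101418196593
```

View pics/wrist4.png

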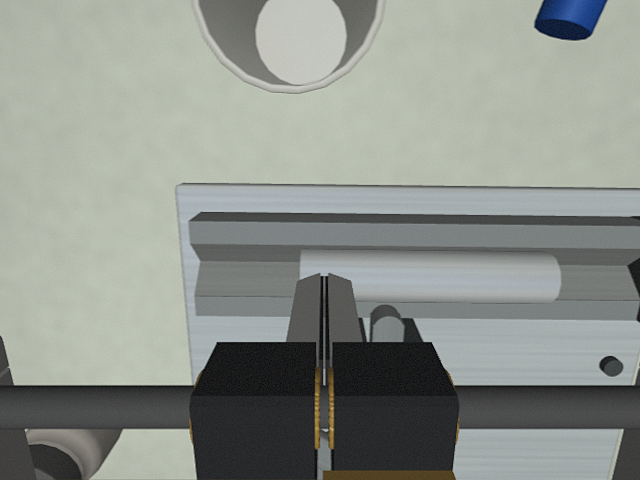

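```bash
python3 - <<'E'
from h import *
s,c=snap("wrist5");c=wristcam(c,s)
for p in [(300,262),(300,251),(560,275),(560,255),(632,265)]: print(p,[fx(onz(c,p,z)) for z in(.03,.04,.054)])
st();print(proj(c,s["position"]))
snap("side5",(255,190,415,335),4)
snap("scene5",(215,190,415,330),4)
E
```

```text
(300, 262) [array([118.7,  45.7]), array([122.3,  45.1]), array([127.3,  44.3])]
(300, 251) [array([125. ,  45.7]), array([128.3,  45.1]), array([132.9,  44.2])]
(560, 275) [array([112.1, -98.5]), array([116. , -92.2]), array([121.5, -83.4])]
(560, 255) [array([123.8, -96.6]), array([127.1, -90.4]), array([131.8, -81.7])]
(632, 265) [array([ 118.3, -137.2]), array([ 121.9, -129.1]), array([ 126.9, -117.7])]
3.9333 fix [114.8  33.5] z 0.0384 az 0.419399346935044 F [-1.9  0.   0.9] w 0.000524056623654622
[323.6528036  274.34054833]
```

View pics/side5.png

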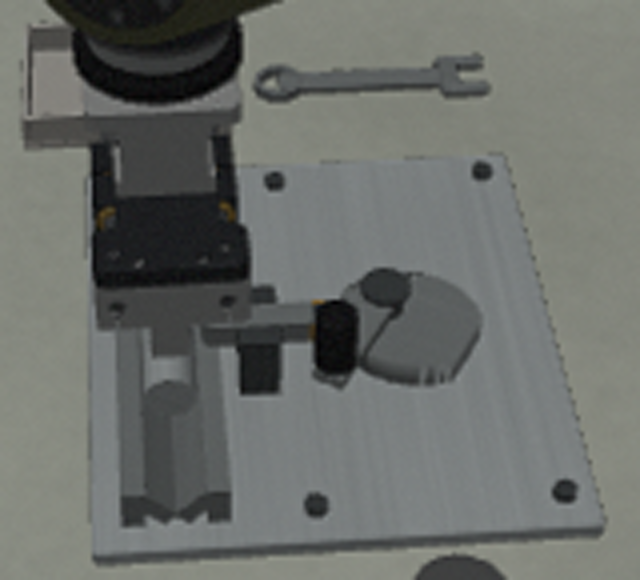

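View pics/scene5.png

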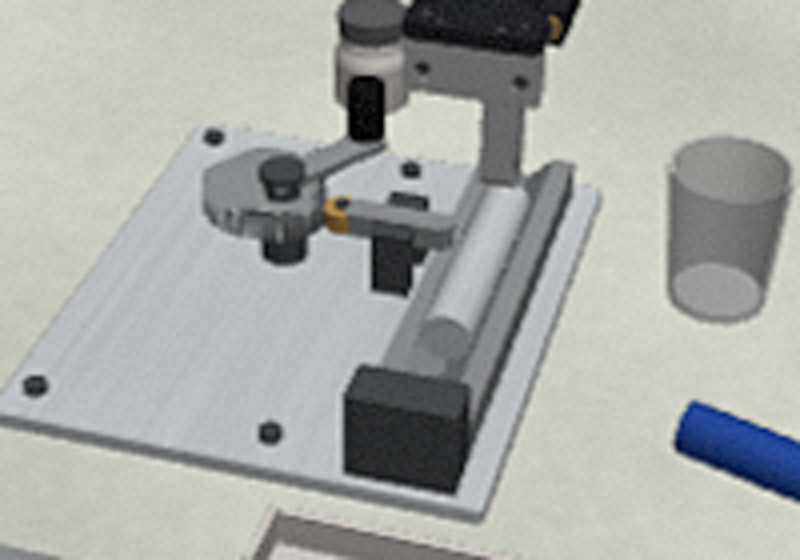

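```bash
python3 - <<'E'
from h import *
s=robot.sense();P=s["position"]
sc=robot.read_camera("scene");sd=robot.read_camera("side")
for n,c,o in(("scene",sc,(215,190)),("side",sd,(255,190))):
    for z in (P[2],.054,.099): print(n,z,(proj(c,[P[0],P[1],z])-o)*4)
    for y in (47,-83,34,-96): 
        q=Rf@np.array([.115,y/1000])+t0;print(" rod y",y,[((proj(c,[q[0],q[1],z])-o)*4).round(0).tolist() for z in(.026,.04,.054)])
E
```

```text
scene 0.038142087629456506 [495.92384876 214.40093015]
scene 0.054 [497.08759573 190.38929299]
scene 0.099 [500.49994123 119.982234  ]
 rod y 47 [[501.0, 221.0], [502.0, 200.0], [503.0, 179.0]]
 rod y -83 [[441.0, 359.0], [442.0, 337.0], [442.0, 314.0]]
 rod y 34 [[495.0, 233.0], [496.0, 212.0], [497.0, 191.0]]
 rod y -96 [[434.0, 374.0], [435.0, 352.0], [436.0, 329.0]]
side 0.038142087629456506 [167.41060587 380.54076073]
side 0.054 [166.58467163 358.9100675 ]
side 0.099 [164.13976816 294.87959843]
 rod y 47 [[169.0, 414.0], [168.0, 396.0], [167.0, 377.0]]
 rod y -83 [[158.0, 244.0], [157.0, 226.0], [157.0, 207.0]]
 rod y 34 [[167.0, 396.0], [167.0, 377.0], [166.0, 358.0]]
 rod y -96 [[157.0, 229.0], [156.0, 210.0], [156.0, 192.0]]
```

```bash
python3 - <<'E'
from h import *
st();s,c=snap("wrist6",(200,180,600,350),2);st()
E
```

```text
4.1333 fix [114.7  35. ] z 0.0381 az 0.42093743063711236 F [ 0.7  0.5 -0.2] w 0.00039054099945342105
4.1833 fix [114.8  35.1] z 0.038 az 0.42112499727043123 F [ 0.3  0.5 -0.1] w 0.0007082407594641442
```

View pics/wrist6.png

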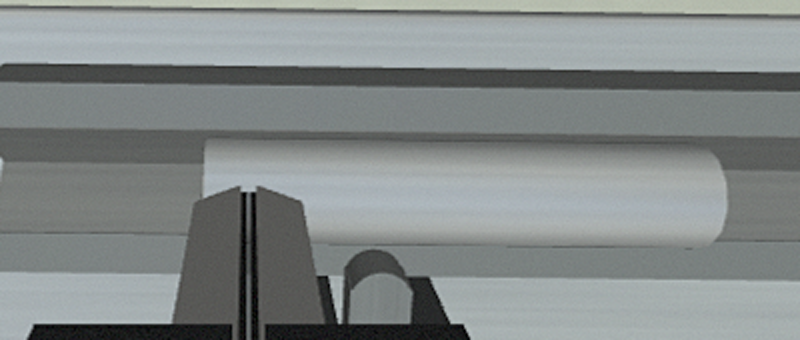

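```bash
python3 - <<'E'
from h import *
sd=robot.read_camera("side")
for P in ([.5977,.1546,.0699],[.5977,.1546,.0859],[.6128,.1225,.038]):
    print((proj(sd,P)-(255,190))*4)
a=cv2.imread("pics/side2.png");b=cv2.imread("pics/side5.png")
cv2.imwrite("pics/cmp.png",cv2.resize(np.hstack([a[240:460,80:280],b[240:460,80:280]]),None,fx=2,fy=2))
E
```

```text
[170.83955697 386.14171599]
[170.00347307 363.27230818]
[167.27638039 378.9409129 ]
```

View pics/cmp.png

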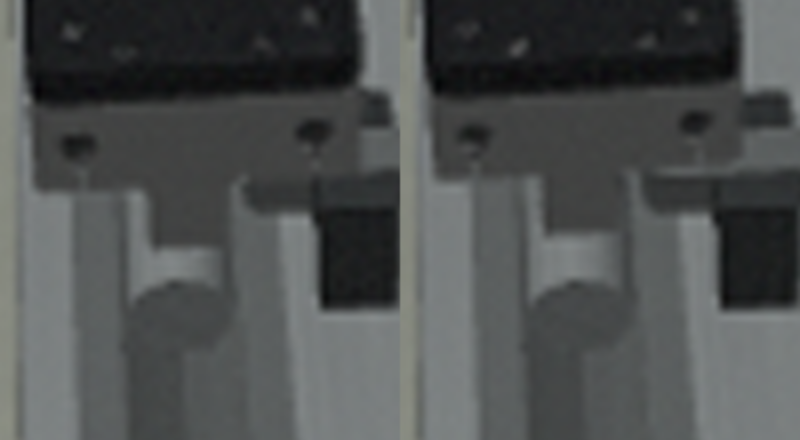

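Emit:
move_arm(series=[255, 0, 0, -20, 0, 255, 0, 0, -20, 0, 255, 0, -18, 0, 0, 255, 0, -18, 0, 0, 255, 0, 0, 0, 0, 255, 0, 0, 0, 0, 255, 0, 0, 0, 0, 255, 0, 0, 0, 0])

```text
clock: 4.9
position: [0.5977, 0.1561, 0.0779]
ee_rot: [0.978, 0.209, -0.0, 0.0]
wrist_force: [0.7, 0.8, 0.4]
grip_width: 0.0004
```

```bash
python3 - <<'E'
from h import *
s=st();st()
snap("side7",(275,230,355,310),8);snap("scene7",(310,190,390,270),8)
for n,o in(("scene",(310,190)),("side",(275,230))):
    c=robot.read_camera(n)
    for dz in (0,.016,.02): print(n,dz,(proj(c,s["position"]+[0,0,dz])-o)*8)
E
```

```text
4.9 fix [114.4  70.2] z 0.0779 az 0.42028177456806487 F [0.7 0.8 0.4] w 0.0004138598198615603
4.9 fix [114.4  70.2] z 0.0779 az 0.42028177456806487 F [0.7 0.8 0.4] w 0.0004138598198615603
scene 0 [266.36482741 241.72859419]
scene 0.016 [268.99054249 192.00956597]
scene 0.02 [269.65395115 179.44764175]
side 0 [178.56776182 433.9084768 ]
side 0.016 [176.84767206 387.63528584]
side 0.02 [176.41137698 375.89824385]
```

View pics/side7.png

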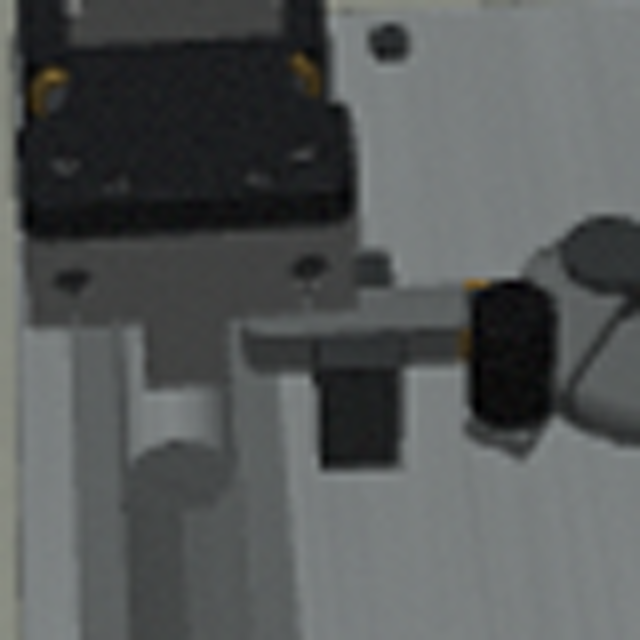

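View pics/scene7.png

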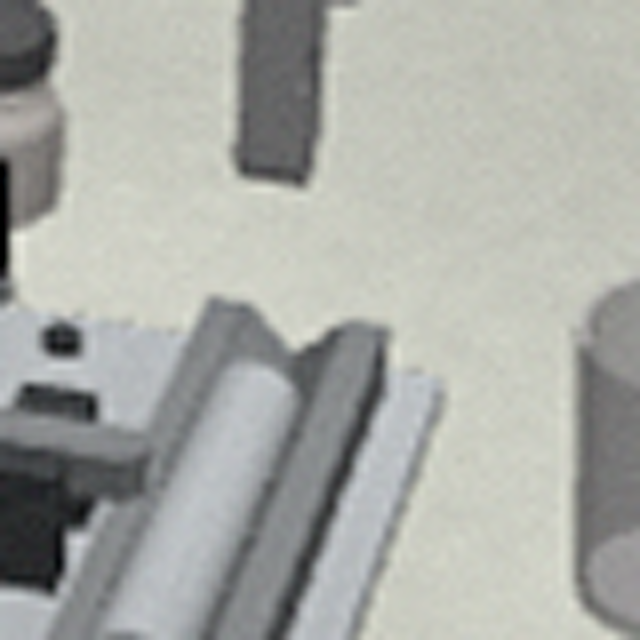

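```bash
python3 - <<'E'
from h import *
s=robot.sense()
ey=np.array([-np.sin(th),np.cos(th),0])
for n,o,sg,m in(("scene",(310,190),-1,(273,182)),("side",(275,230),1,(188,387))):
    c=robot.read_camera(n);print(n,m)
    for off in (0,.008,.0125):
      for dz in (.012,.018,.024,.03): print(off,dz,((proj(c,s["position"]+[0,0,dz]+sg*off*ey)-o)*8).round(0))
E
```

```text
scene (273, 182)
0 0.012 [269. 204.]
0 0.018 [270. 185.]
0 0.024 [271. 166.]
0 0.03 [272. 147.]
0.008 0.012 [262. 218.]
0.008 0.018 [263. 199.]
0.008 0.024 [264. 180.]
0.008 0.03 [265. 161.]
0.0125 0.012 [258. 226.]
0.0125 0.018 [259. 207.]
0.0125 0.024 [260. 188.]
0.0125 0.03 [261. 169.]
side (188, 387)
0 0.012 [177. 400.]
0 0.018 [177. 382.]
0 0.024 [176. 365.]
0 0.03 [175. 347.]
0.008 0.012 [179. 424.]
0.008 0.018 [178. 406.]
0.008 0.024 [178. 389.]
0.008 0.03 [177. 371.]
0.0125 0.012 [180. 437.]
0.0125 0.018 [179. 420.]
0.0125 0.024 [178. 402.]
0.0125 0.03 [178. 384.]
```

Emit:
move_arm(series=[255, 0, 0, 20, 0, 255, 0, 0, 20, 0, 255, 0, 0, 12, 0, 255, 0, 0, 6, 0, 255, 0, 0, 4, 0, 255, 0, 0, 0, 0, 255, 0, 0, 0, 0, 255, 0, 0, 0, 0])

```text
clock: 5.87
position: [0.598, 0.1569, 0.017]
ee_rot: [0.978, 0.209, 0.001, -0.0]
wrist_force: [-1.3, 0.5, 0.8]
grip_width: 0.0005
```

```bash
python3 - <<'E'
from h import *
s=st()
snap("side8",(275,230,355,310),8);snap("scene8",(310,190,390,270),8)
E
```

```text
5.8667 fix [114.9  70.8] z 0.017 az 0.42086012883491164 F [-1.3  0.5  0.8] w 0.0005386836267662885
```

View pics/side8.png

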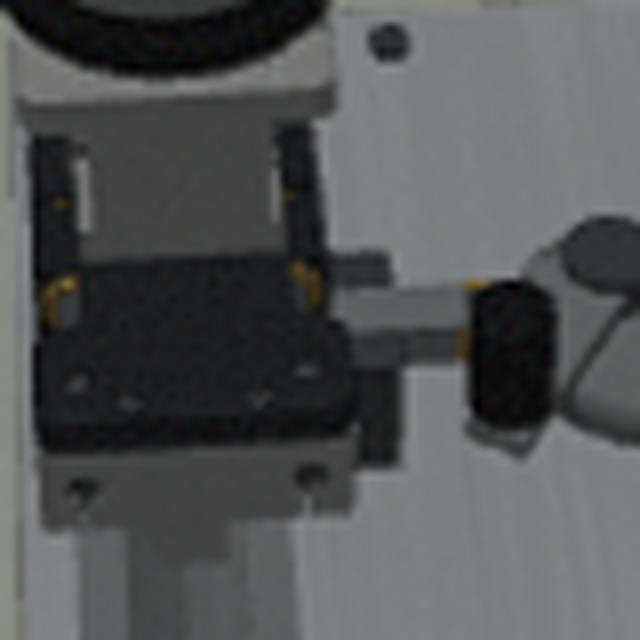

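View pics/scene8.png

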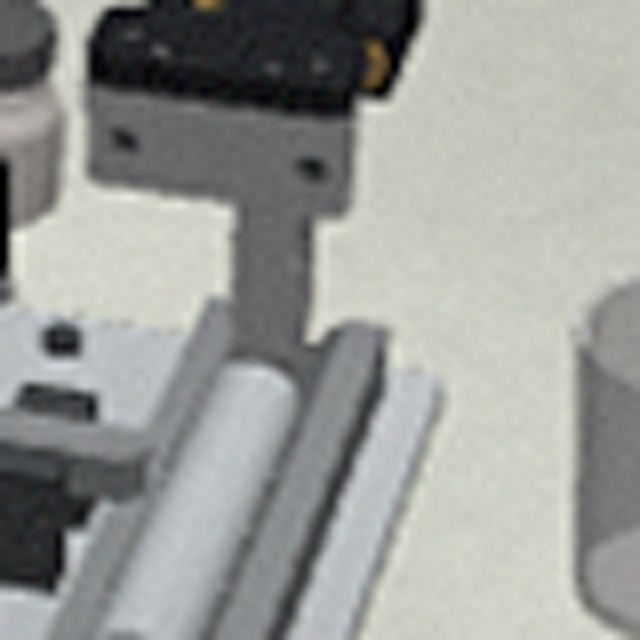

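Emit:
move_arm(series=[255, 0, 7, 0, 0, 255, 0, 7, 0, 0, 255, 0, 7, 0, 0, 255, 0, 7, 0, 0, 255, 0, 7, 0, 0, 255, 0, 7, 0, 0, 255, 0, 7, 0, 0, 255, 0, 4, 0, 0])

```text
clock: 6.63
position: [0.6193, 0.1076, 0.0163]
ee_rot: [0.978, 0.208, -0.0, -0.0]
wrist_force: [-4.7, 5.2, 5.2]
grip_width: 0.0004
```

```bash
python3 - <<'E'
from h import *
s=st()
snap("side9",(275,210,395,290),6);snap("scene9",(290,200,390,300),6);s,c=snap("wrist9");st()
E
```

```text
6.6333 fix [114.8  17. ] z 0.0163 az 0.42006774587252405 F [-4.7  5.2  5.2] w 0.00039796283748761395
6.7833 fix [114.8  16.9] z 0.016 az 0.4200744782501723 F [ 0.9 -0.1  0.1] w 0.00044667968052445933
```

View pics/wrist9.png

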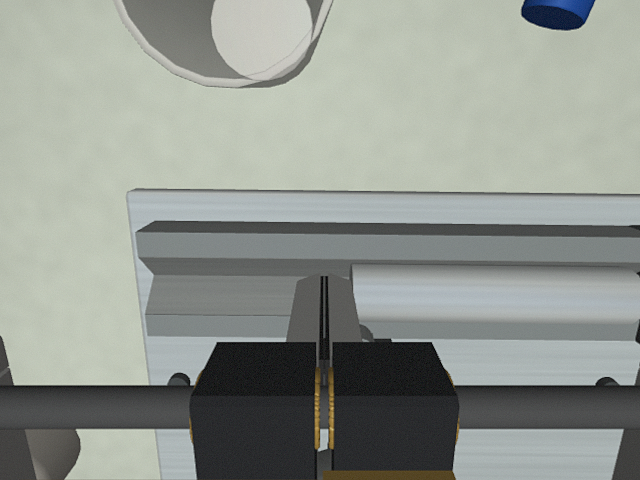

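View pics/scene9.png

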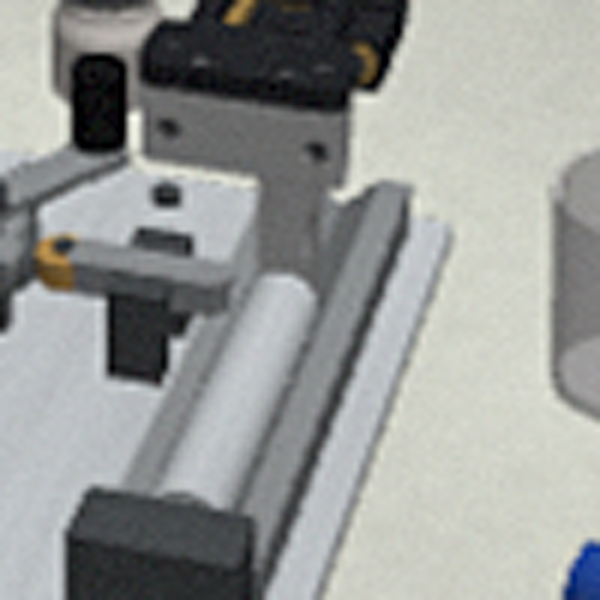

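Emit:
move_arm(series=[255, 0, 2, 0, 0, 255, 0, 2, 0, 0, 255, 0, 2, 0, 0, 255, 0, 2, 0, 0, 255, 0, 2, 0, 0, 255, 0, 1, 0, 0, 255, 0, 0, 0, 0, 255, 0, 0, 0, 0])

```text
clock: 7.45
position: [0.6238, 0.0981, 0.016]
ee_rot: [0.978, 0.209, 0.0, 0.0]
wrist_force: [0.4, -0.8, 0.1]
grip_width: 0.0007
```

Emit:
move_arm(series=[255, 0, 1, 0, 0, 255, 0, 1, 0, 0, 255, 0, 0, 0, 0, 255, 0, 0, 0, 0, 255, 0, 0, 0, 0, 255, 0, 0, 0, 0, 255, 0, 0, 0, 0, 255, 0, 0, 0, 0])

```text
clock: 8.12
position: [0.6245, 0.0964, 0.0161]
ee_rot: [0.978, 0.209, 0.0, 0.0]
wrist_force: [0.2, -0.0, 0.1]
grip_width: 0.0008
```

```bash
python3 - <<'E'
from h import *
s=st()
snap("scene10",(270,200,390,300),6);s,c=snap("wrist10");st();c=wristcam(c,s)
cv2.imwrite("pics/w10.png",c["frame"])
E
```

```text
8.1167 fix [115.1   4.8] z 0.0161 az 0.42076802964250015 F [ 0.2 -0.   0.1] w 0.0007756191834938247
8.2167 fix [115.    4.8] z 0.0161 az 0.42078727975317226 F [-0.  -0.5  0.8] w 0.00030178094503801586
```

View pics/wrist10.png

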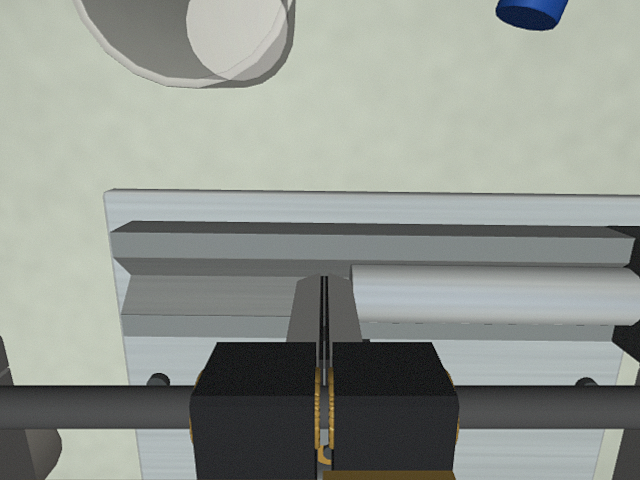

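View pics/scene10.png

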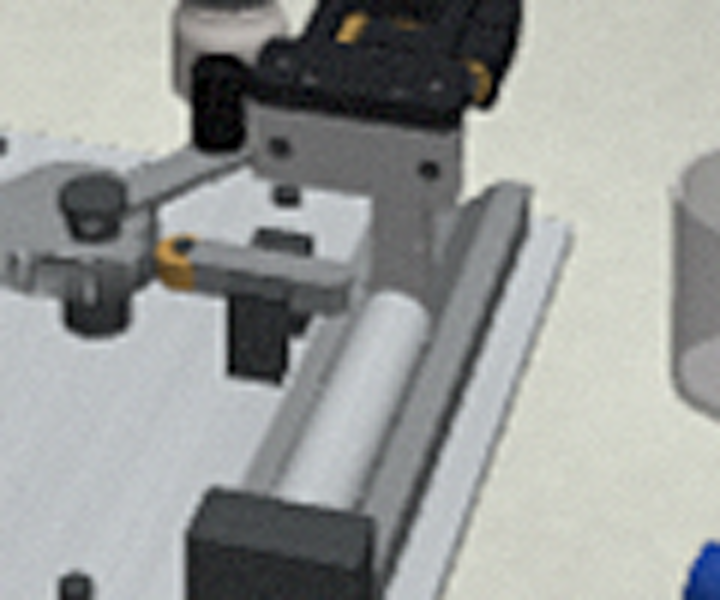

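Emit:
move_arm(series=[255, 0, 1, 0, 0, 255, 0, 1, 0, 0, 255, 0, 1, 0, 0, 255, 0, 0, 0, 0, 255, 0, 0, 0, 0, 255, 0, 0, 0, 0, 255, 0, 0, 0, 0, 255, 0, 0, 0, 0])

```text
clock: 8.88
position: [0.6257, 0.0937, 0.016]
ee_rot: [0.978, 0.209, -0.0, 0.0]
wrist_force: [-0.6, 1.6, 0.1]
grip_width: 0.0002
```

Emit:
move_arm(series=[255, 0, 1, 0, 0, 255, 0, 0.5, 0, 0, 255, 0, 0, 0, 0, 255, 0, 0, 0, 0, 255, 0, 0, 0, 0, 255, 0, 0, 0, 0, 255, 0, 0, 0, 0, 255, 0, 0, 0, 0])

```text
clock: 9.55
position: [0.6257, 0.0937, 0.0161]
ee_rot: [0.978, 0.209, -0.0, -0.001]
wrist_force: [-5.7, 9.2, 2.9]
grip_width: 0.0006
```

Emit:
move_arm(series=[255, 0, -8, 0, 0, 255, 0, 0, -37, 0, 133, 0, 0, -37, 0, 133, 0, 0, -36, 0, 133, -27, -14, 0, 0, 133, -27, -14, 0, 0, 133, -27, -13, 0, 0, 133, 0, 0, 0, 0])

```text
clock: 10.22
position: [0.5283, 0.1043, 0.1259]
ee_rot: [0.978, 0.209, -0.001, 0.0]
wrist_force: [0.1, -0.3, 0.5]
grip_width: 0.0368
```

```bash
python3 - <<'E'
from h import *
s=st();s,c=snap("wrist11");snap("scene11",(240,190,380,300),5);s=st()
import pickle;pickle.dump((s,c),open("w11.pkl","wb"))
E
```

```text
10.2167 fix [30.  50.5] z 0.1259 az 0.42153275799417467 F [ 0.1 -0.3  0.5] w 0.03683504586925033
10.3167 fix [33.6 48.8] z 0.1267 az 0.42116840602172567 F [-0.5  0.1  0.3] w 0.0433604550139024
```

View pics/wrist11.png

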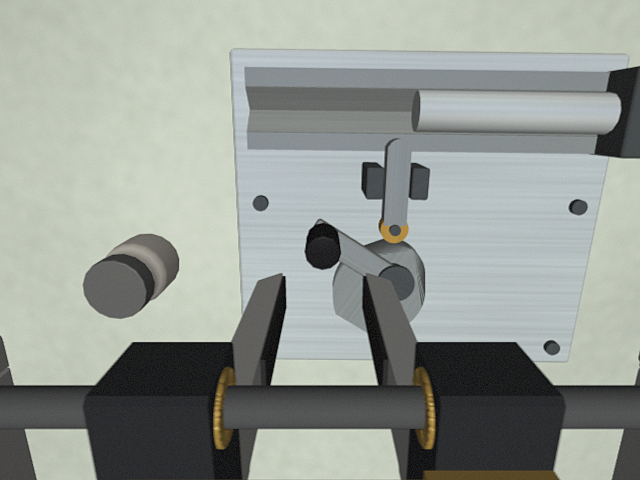

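View pics/scene11.png

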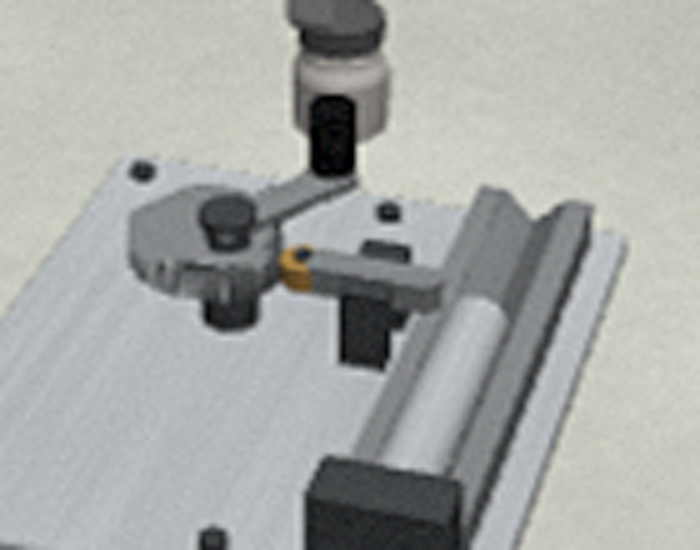

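```bash
python3 - <<'E'
from h import *
s,c=snap("wrist12");c=wristcam(c,s);st()
g=c["frame"].max(2)
m=(g<45).astype(np.uint8);m[:, :250]=0;m[:,400:]=0;m[300:]=0;m[:200]=0
n,l,sta,cen=cv2.connectedComponentsWithStats(m)
for i in range(1,n):
    if sta[i,4]>300: print(sta[i],cen[i])
for p in [(322,247),(322,252)]: print(fx(onz(c,p,.099)))
cv2.imwrite("pics/w12.png",cv2.resize(c["frame"][190:310,240:440],None,fx=4,fy=4))
for q in ([33.3,50,99],[33.3,50,65]):
  w=Rf@np.array(q[:2])/1000+t0; print(q,proj(c,[*w,q[2]/1000]))
E
```

```text
10.3667 fix [34.2 48.4] z 0.1266 az 0.4208572234517534 F [ 0.  -0.1 -0.1] w 0.04453990658483143
[ 303  229   35   45 1236] [319.70064725 251.55501618]
[40.1 49.8]
[37.  49.8]
[33.3, 50, 99] [321.59169748 257.8510686 ]
[33.3, 50, 65] [321.81777861 241.51333754]
```

View pics/w12.png

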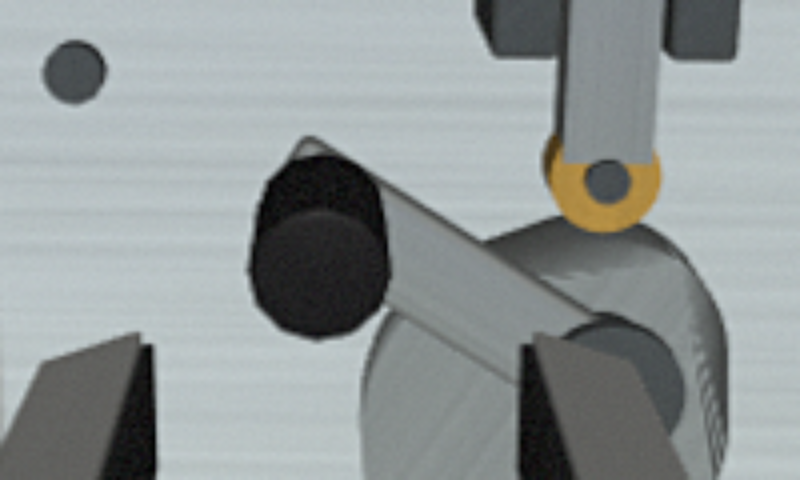

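Emit:
move_arm(series=[133, -1, -2.5, 25, 0, 133, 0, 0, 20, 0, 133, 0, 0, 15, 0, 133, 0, 0, 5, 0, 133, 0, 0, 0, 0, 133, 0, 0, 0, 0, 133, 0, 0, 0, 0, 133, 0, 0, 0, 0])

```text
clock: 11.03
position: [0.5311, 0.106, 0.062]
ee_rot: [0.978, 0.209, 0.001, 0.0]
wrist_force: [-0.1, 0.4, 0.6]
grip_width: 0.0452
```

```bash
python3 - <<'E'
from h import *
s,c=snap("wrist13",(160,180,480,420),2.4);snap("scene13",(250,180,350,260),7);snap("side13",(275,230,395,310),6);st()
E
```

```text
11.1833 fix [32.9 51. ] z 0.0616 az 0.4207296842113177 F [-0.1  1.  -0.5] w 0.04499018003159929
```

View pics/wrist13.png

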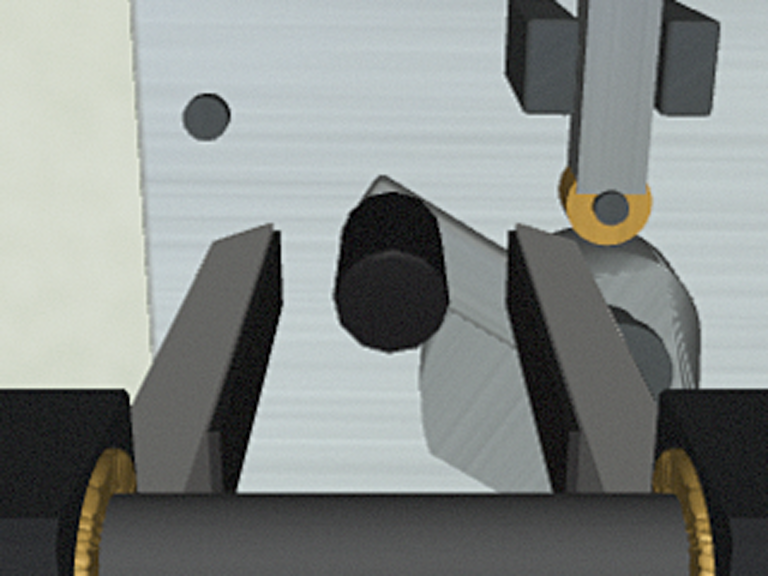

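View pics/scene13.png

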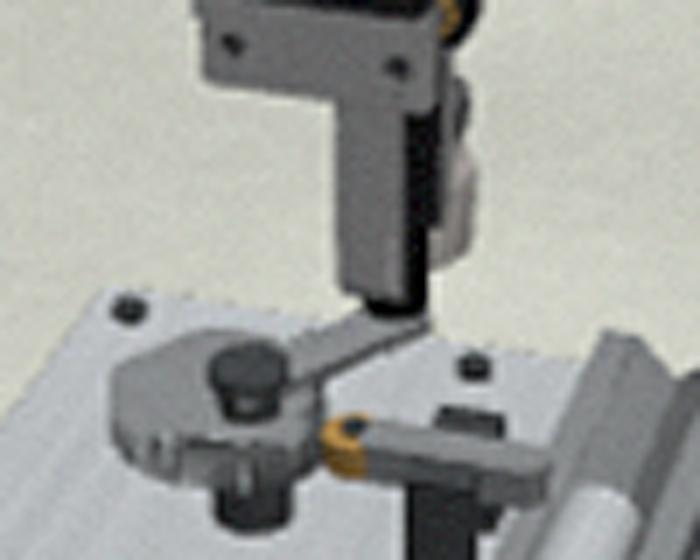

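View pics/side13.png

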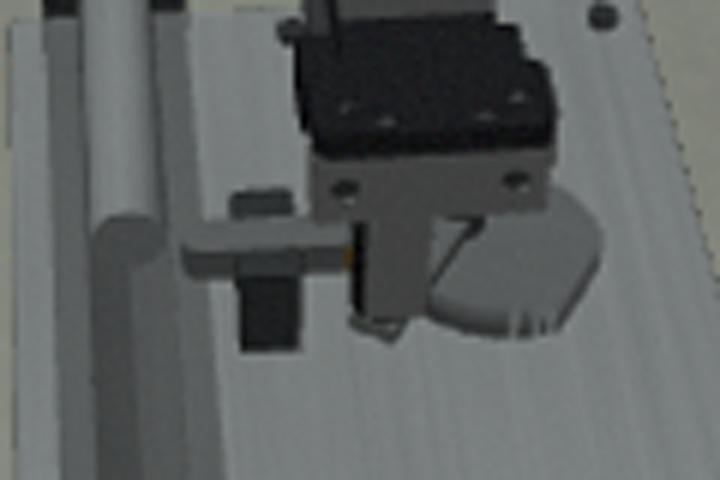

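```bash
python3 - <<'E'
from h import *
for n,o,f in(("side",(275,230),6),("scene",(250,180),7)):
  c=robot.read_camera(n)
  for q in ([33,51,85],[33+11,51,85],[33-11,51,85],[33,51+35,85],[41,86,85],[25,86,85],[33,16,85],[41,16,85],[25,16,85]):
    w=Rf@np.array(q[:2])/1000+t0; print(n,q,((proj(c,[*w,q[2]/1000])-o)*f).round(0))
E
```

```text
side [33, 51, 85] [378. 255.]
side [44, 51, 85] [345. 256.]
side [22, 51, 85] [412. 253.]
side [33, 86, 85] [390. 332.]
side [41, 86, 85] [365. 333.]
side [25, 86, 85] [415. 331.]
side [33, 16, 85] [367. 182.]
side [41, 16, 85] [343. 183.]
side [25, 16, 85] [390. 180.]
scene [33, 51, 85] [390. 253.]
scene [44, 51, 85] [424. 258.]
scene [22, 51, 85] [357. 248.]
scene [33, 86, 85] [422. 201.]
scene [41, 86, 85] [445. 204.]
scene [25, 86, 85] [398. 197.]
scene [33, 16, 85] [357. 308.]
scene [41, 16, 85] [382. 312.]
scene [25, 16, 85] [333. 304.]
```

Emit:
move_arm(series=[133, 0, 0, 6, 0, 133, 0, 0, 6, 0, 133, 0, 0, 0, 0, 255, 0, 0, 0, 0, 255, 0, 0, 0, 0, 255, 0, 0, 0, 0, 255, 0, 0, 0, 0, 255, 0, 0, 0, 0])

```text
clock: 11.95
position: [0.5306, 0.1061, 0.0492]
ee_rot: [0.978, 0.209, 0.0, -0.0]
wrist_force: [0.3, 2.1, -0.1]
grip_width: 0.0209
```

```bash
python3 - <<'E'
from h import *
s,c=snap("wrist14",(160,180,480,420),2.4);snap("scene14",(250,180,350,260),7);st()
E
```

```text
12.05 fix [32.8 51.3] z 0.0492 az 0.42081497042677396 F [0.6 2.6 1.1] w 0.021834473355904056
```

View pics/wrist14.png

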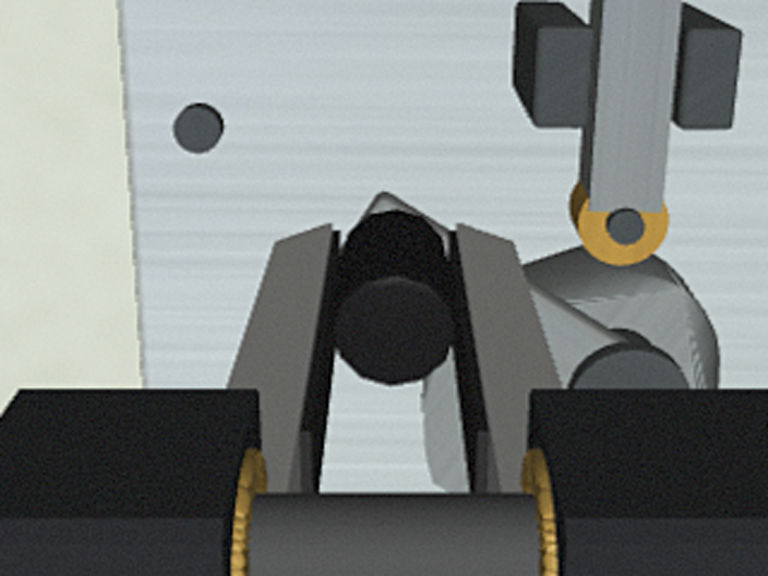

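View pics/scene14.png

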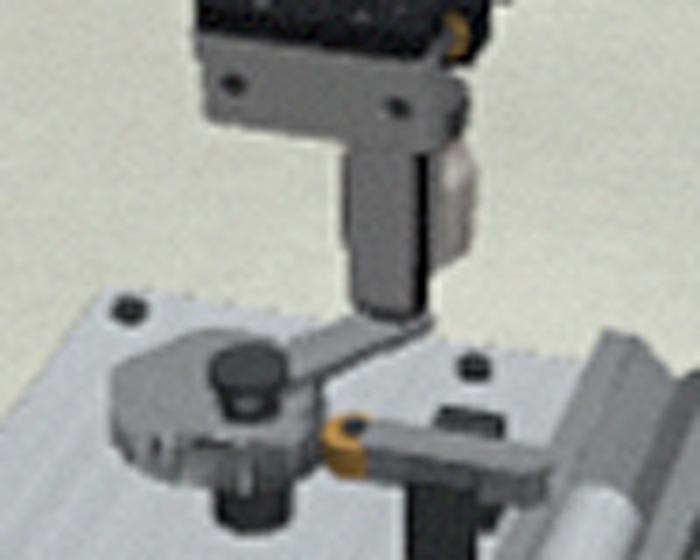

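```bash
python3 - <<'E'
from h import *
az=np.linspace(1.0,-1.571,25);P=60.5*np.c_[np.cos(az),np.sin(az)]
d=np.diff(P,axis=0);a=.0088
tx=np.cos(a)*d[:,0]+np.sin(a)*d[:,1];ty=-(-np.sin(a)*d[:,0]+np.cos(a)*d[:,1])
for i in range(24): print(i+1,round(1.429-az[i+1],2),tx[i].round(1),ty[i].round(1),P[i+1].round(1))
E
```

```text
1 0.54 5.2 3.8 [37.9 47.1]
2 0.64 4.8 4.4 [42.8 42.8]
3 0.75 4.3 4.9 [47.1 38. ]
4 0.86 3.7 5.3 [50.9 32.7]
5 0.96 3.2 5.7 [54.1 27.1]
6 1.07 2.5 6.0 [56.7 21.2]
7 1.18 1.9 6.2 [58.6 15. ]
8 1.29 1.2 6.4 [59.9  8.6]
9 1.39 0.5 6.5 [60.5  2.2]
10 1.5 -0.2 6.5 [60.3 -4.3]
11 1.61 -0.9 6.4 [ 59.5 -10.7]
12 1.71 -1.5 6.3 [ 58.1 -17. ]
13 1.82 -2.2 6.1 [ 55.9 -23.1]
14 1.93 -2.8 5.8 [ 53.1 -29. ]
15 2.04 -3.5 5.5 [ 49.7 -34.5]
16 2.14 -4.0 5.1 [ 45.7 -39.6]
17 2.25 -4.5 4.6 [ 41.2 -44.3]
18 2.36 -5.0 4.1 [ 36.3 -48.4]
19 2.46 -5.4 3.6 [ 30.9 -52. ]
20 2.57 -5.8 3.0 [ 25.1 -55. ]
21 2.68 -6.0 2.3 [ 19.1 -57.4]
22 2.79 -6.3 1.7 [ 12.9 -59.1]
23 2.89 -6.4 1.0 [  6.5 -60.2]
24 3.0 -6.5 0.3 [ -0.  -60.5]
```

Emit:
move_arm(series=[255, 5.2, 3.8, 0, 0, 255, 4.8, 4.4, 0, 0, 255, 4.3, 4.9, 0, 0, 255, 3.7, 5.3, 0, 0, 255, 3.2, 5.7, 0, 0, 255, 2.5, 6.0, 0, 0, 255, 1.9, 6.2, 0, 0, 255, 1.2, 6.4, 0, 0])

```text
clock: 12.72
position: [0.5728, 0.0774, 0.0492]
ee_rot: [0.978, 0.209, 0.0, -0.0]
wrist_force: [-2.8, 1.7, 6.3]
grip_width: 0.0215
```

```bash
python3 - <<'E'
from h import *
st();s,c=snap("wrist15");st()
E
```

```text
12.7167 fix [60.  8.] z 0.0492 az 0.4207093018067212 F [-2.8  1.7  6.3] w 0.021458959955293507
12.7667 fix [60.1  6.9] z 0.0492 az 0.42025516383214506 F [ 1.2 -0.9  4.4] w 0.021620752004437468
```

View pics/wrist15.png

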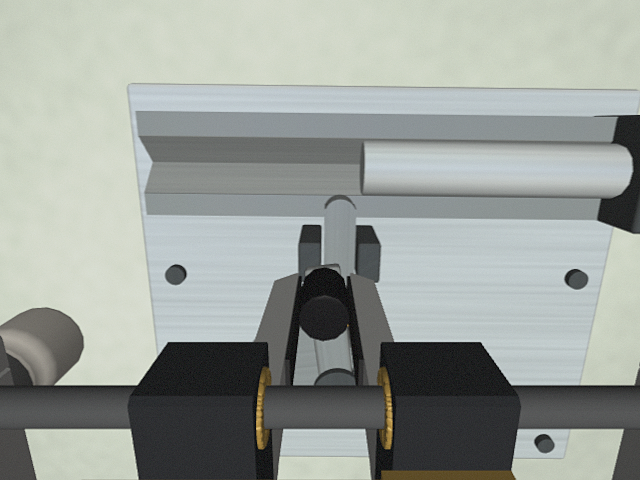

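Emit:
move_arm(series=[255, 0.5, 6.5, 0, 0, 255, -0.2, 6.5, 0, 0, 255, -0.9, 6.4, 0, 0, 255, -1.5, 6.3, 0, 0, 255, -2.2, 6.1, 0, 0, 255, -2.8, 5.8, 0, 0, 255, -3.5, 5.5, 0, 0, 255, -4.0, 5.1, 0, 0])

```text
clock: 13.43
position: [0.5781, 0.028, 0.0491]
ee_rot: [0.978, 0.209, -0.001, -0.001]
wrist_force: [-6.7, 8.5, 8.5]
grip_width: 0.0212
```

```bash
python3 - <<'E'
from h import *
st();s,c=snap("wrist16");st()
E
```

```text
13.4333 fix [ 45.1 -39.4] z 0.0491 az 0.420782208409239 F [-6.7  8.5  8.5] w 0.021208101064971775
13.4833 fix [ 44.4 -40.2] z 0.0491 az 0.42034240336445144 F [-8.6  3.   8.6] w 0.021471088943689258
```

View pics/wrist16.png

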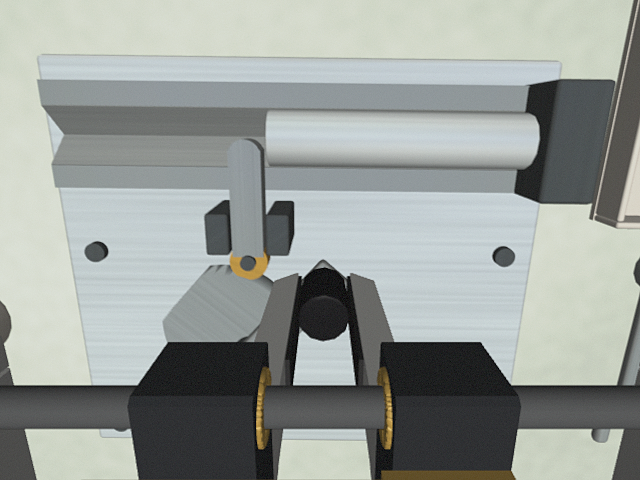

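Emit:
move_arm(series=[255, -4.5, 4.6, 0, 0, 255, -5.0, 4.1, 0, 0, 255, -5.4, 3.6, 0, 0, 255, -5.8, 3.0, 0, 0, 255, -6.0, 2.3, 0, 0, 255, -6.3, 1.7, 0, 0, 255, -5.5, 0.9, 0, 0, 255, 0, 0, 0, 0])

```text
clock: 14.15
position: [0.5504, -0.0057, 0.0491]
ee_rot: [0.978, 0.209, -0.001, -0.001]
wrist_force: [-7.9, 10.3, 7.9]
grip_width: 0.0213
```

```bash
python3 - <<'E'
from h import *
st();s,c=snap("wrist17");st()
E
```

```text
14.15 fix [  6.2 -59.1] z 0.0491 az 0.4205139936744532 F [-7.9 10.3  7.9] w 0.0213283968286853
14.2 fix [  6.5 -59.1] z 0.0491 az 0.42058583028052676 F [-8.5 10.1  8.7] w 0.0211383560026725
```

View pics/wrist17.png

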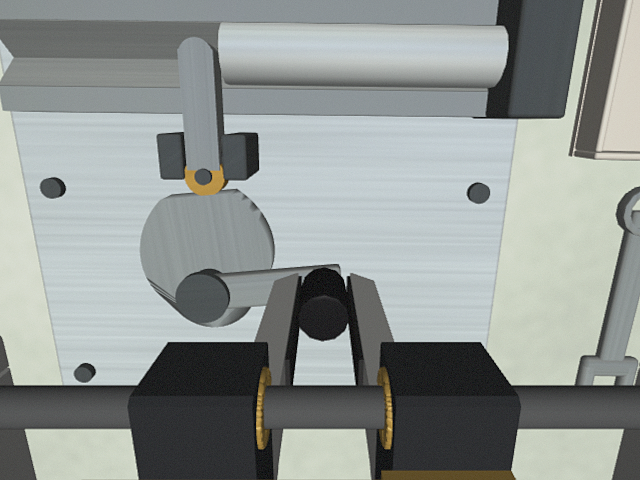

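Emit:
move_arm(series=[255, -3, -0.7, 0, 0, 255, -3, -0.7, 0, 0, 255, 0, 0, 0, 0, 255, 0, 0, 0, 0, 255, 0, 0, 0, 0, 255, 0, 0, 0, 0, 255, 0, 0, 0, 0, 255, 0, 0, 0, 0])

```text
clock: 14.87
position: [0.546, -0.0077, 0.0492]
ee_rot: [0.978, 0.209, 0.0, 0.0]
wrist_force: [0.8, -1.8, 5.5]
grip_width: 0.0217
```

```bash
python3 - <<'E'
from h import *
st();s,c=snap("wrist18");st()
E
```

```text
14.8667 fix [  1.4 -59.2] z 0.0492 az 0.42066912962074393 F [ 0.8 -1.8  5.5] w 0.021690818539651248
14.9167 fix [  1.4 -59.2] z 0.0491 az 0.42071359626130095 F [-1.4 -1.8  4.9] w 0.021123930067837353
```

View pics/wrist18.png

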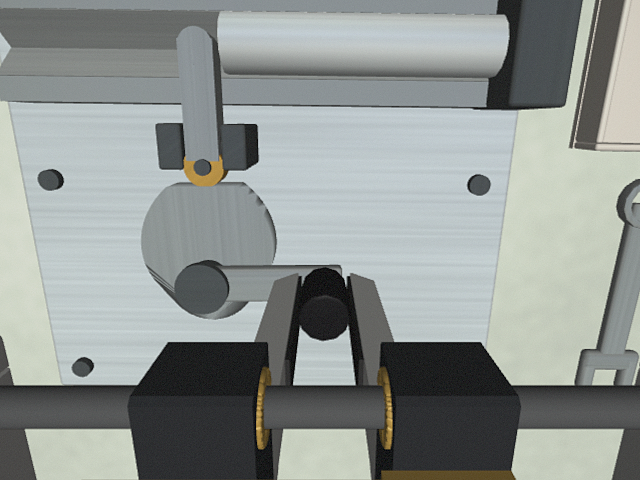

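Emit:
move_arm(series=[150, 0, 0, 0, 0, 150, 0, 0, 0, 0, 150, 0, 0, 0, 0, 150, 0, 0, 0, 0, 150, 0, 0, 0, 0, 150, 0, 0, 0, 0, 150, 0, 0, -10, 0, 150, 0, 0, -20, 0])

```text
clock: 15.58
position: [0.5446, -0.0073, 0.078]
ee_rot: [0.978, 0.209, -0.002, -0.001]
wrist_force: [-0.7, 0.2, 0.6]
grip_width: 0.0383
```

Emit:
move_arm(series=[150, 0, 0, -30, 0, 150, 0, 0, -35, 0, 150, 0, 0, -35, 0, 150, -25, 0, -20, 0, 150, -25, 0, 0, 0, 150, 0, 0, 0, 0, 150, 0, 0, 0, 0, 150, 0, 0, 0, 0])

```text
clock: 16.25
position: [0.5004, -0.0277, 0.1994]
ee_rot: [0.978, 0.209, 0.0, 0.0]
wrist_force: [0.5, 0.3, -0.4]
grip_width: 0.0385
```

```bash
python3 - <<'E'
from h import *
st();s,c=snap("wrist19");c=wristcam(c,s);cv2.imwrite("pics/wrist19.png",c["frame"])
snap("scene19");
E
```

```text
16.25 fix [-48.4 -59.3] z 0.1994 az 0.42063100578850804 F [ 0.5  0.3 -0.4] w 0.03848526799808263
```

View pics/wrist19.png

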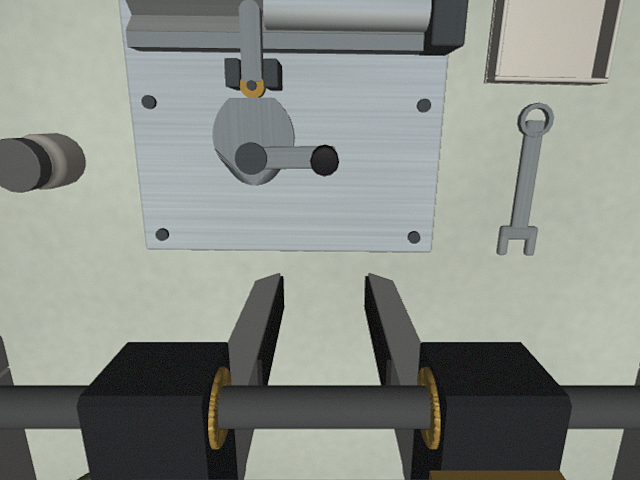

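View pics/scene19.png

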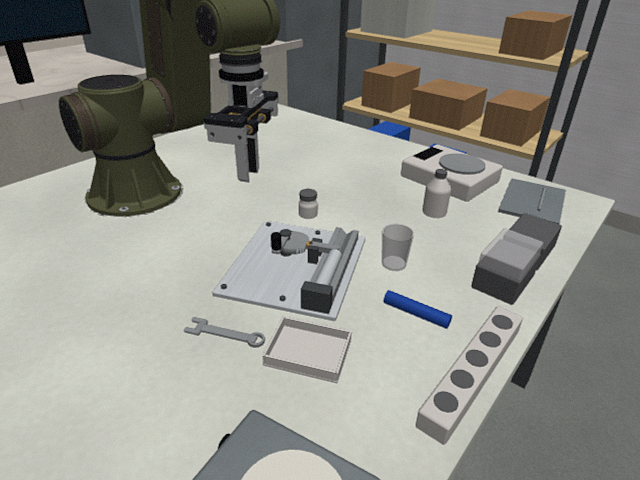

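```bash
python3 - <<'E'
from h import *
s,c=snap("wrist20");c=wristcam(c,s)
print("knob",fx(onz(c,(324,160),.099)),"hub",fx(onz(c,(250,158),.07)),"tail",fx(onz(c,(264,12),.045)),"tongue right edge",fx(onz(c,(262,12),.051)),"left",fx(onz(c,(240,12),.051)))
snap("side20",(275,200,375,290),6)
st()
E
```

```text
knob [  2.5 -58.9] hub [0.8 0.7] tail [112.5 -10.5] tongue right edge [111.1  -9.8] left [111.    7.3]
16.45 fix [-48.4 -59.2] z 0.1986 az 0.42123530780234153 F [ 0.3 -0.9 -0.5] w 0.03888855631276365
```

View pics/side20.png

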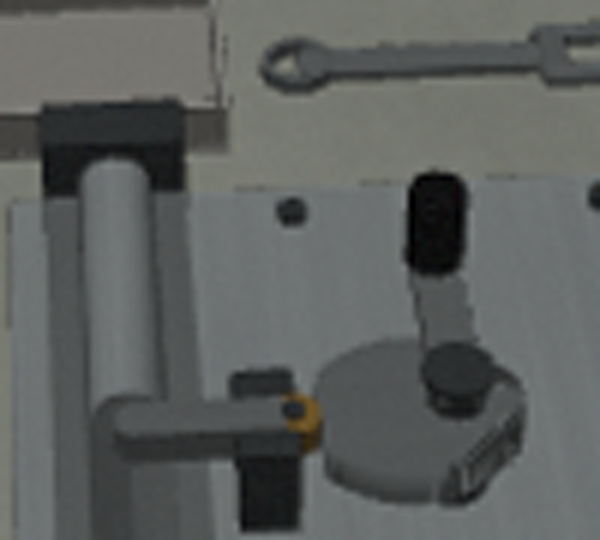

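Rod tail sits at about -10.5 mm against a target of -11. The crank is at about 2.97 rad and the tongue has closed behind the rod. Everything is released, so I'm handing in.

```bash
python3 -c "
from cell import robot
print(robot.sign_off())"
```

```text
the job is handed in; nothing more can be done
None
```

I pushed the rod home along the groove, turned the crank clockwise into its dwell, let go of the knob and handed the job in at about 16.5 s. No verdict was reported.

- **Rod:** It stopped against the end stop, with the force rising to about 11 N and no further movement. In the last pictures its tail measured at fixture y ≈ -10.5 mm (home is -11).
- **Crank and follower:** After release the knob measured at fixture (2.5, -59) mm, which is about 2.97 rad. The flat faced the roller and the tongue was behind the rod's tail. Follower travel was judged only from the pictures.
- **Bystanders:** None of them looked moved in the last scene view. I compared this by eye and did not measure it.
- **Robot:** The arm ended clear of the fixture, with the TCP at about 0.2 m height and wrist force near zero.

**Disagreements:**
- **Finger length:** The real fingertips appeared about 20–25 mm short of the reported TCP. My first push therefore passed over the rod without moving it. I saw this in the pictures and repeated the push lower.
- **Small offsets:** Position measurements from the different cameras differed by 2–5 mm. Just before release, guiding the knob along the arc loaded it sideways with about 12 N, which I eased off.

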